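Clamp a flat-bar blank in the drill jig

ROBOT

A 6-joint arm with a two-finger parallel gripper is mounted at the origin on the work surface; the furniture and walls round the work are solid. World frame = base frame: x ahead of the robot, y to its left, z up, the work surface at z = 0. Lengths are in mm, angles in rad, forces in N, time in s.
With the tool pointing down it reaches from about 300 to 1000 mm from the base axis. Payload 5.1 kg.
Tool frame: the origin (TCP) lies between the finger pads; the fingertips stand 22 mm ahead of it and the grasp point (between the pads) lies 3 mm ahead of it; z points along the fingers, y is the line along which they close (so a half turn about z gives the same grasp; the last joint's range is limited). The gripper opens to 95 mm and grips with 3 to 60 N. Pads are 20 mm wide; open, the fingers measure 119 mm over their backs; the gripper's body (75 mm by 180 mm) begins 59 mm behind the grasp point.
Start: joints at [-1.353, 0.124, 1.65, -0, 1.367, -0.083], TCP at [192.552, -620.813, 236.656] pointing down, gripper open.
Joint ranges: [-2.61, 2.61], [-1.02, 2.33], [0.03, 2.71], [-1.35, 4.49], [0.32, 2.68], [-2.91, 2.91]. Speed limits (rad/s): [2.57, 2.57, 3.14, 3.14, 3.14, 3.14].

INTERFACE

Orientations are given as a unit quaternion [x, y, z, w].
In Python, from workcell import bot gives the robot as it stands. The module is installed in compiled form; this text tells all that it offers.
- The arm moves only by the tool step_arm, never from a script. Its argument "series" is a list that holds one entry, the list of rows, each a list of 5 numbers: the finger opening in m, from 0 to 0.0951, then the shift along the tool's x, y, z in m, then the turn about the tool's z in degrees. A call has 1 to 12 rows; each row is the pose to reach, as a shift and turn from the pose commanded when the call began, along the tool's axes at that moment; what a row does not reach only later rows make up. A row lasts 1/10 s, in which the tool goes at most 50 mm and 8.59 degrees, less where a joint would pass 70% of its speed; a pose out of reach is approached as far as the arm can. A call with a gripper value outside its range is refused whole. The fingers move at their own pace and stop on an object; the grip force is fixed at half the most. Time passes only in rows, so rows that repeat a pose let the fingers close. It gives the time, the measured TCP pose, the force, the opening and the grip force at its end, in the units of the state.
- bot.state(): the state, without advancing time (a new reading comes with each control period).
- bot.get_image(name): name is "scene" or "top" or "wrist"; returns a dict with "frame" (400x640x3 uint8, red, green, blue), "intrinsics" (3x3 intrinsics, pixels), "k1" (the pictures are not rectified: a ray, as slopes to the right and down, at radius r is drawn at 1 + k1 r^2 times it, then the intrinsics apply), "rvec" (rotation vector, rad) and "tvec" (3), from world to camera coordinates, as OpenCV has them; the wrist camera has in their place "T_tool_cam" (4x4, takes a point from camera to tool coordinates, whose origin is the TCP and whose axes are the flange's). Camera axes: x right, y down, z forward; pixel columns grow to the right and rows downward; lengths in mm; the calibration is good to about 2 mm. A picture is of the moment at which its call begins: read the wrist's pose just before it. There is no depth.
- bot.finish_job(): hands the job in; it is judged then, once.
Trained networks look in the newest picture that a camera, given by its name, has taken for a name from the list of things; names that differ only in an ending like _2 or _b are one class to them, and where a whole thing is asked for, a point or a joint stands for the part that bears it (a point fixed in the world has none). Each returns a list of dicts, best first, with "confidence" (0 to 1); they miss things now and then, are a little off and sometimes report something else, mostly with a low value. They report only what shows in the picture. A call takes as long as a camera call. They do not tell look-alikes from the thing itself.
- bot.boxes_of(camera, target): "at" ([column, row] as shares, 0 to 1, of the picture: columns of its width, rows of its height, amid what is visible of it).
The state is a dict: "time_s": time; "joint_pos": joint angles; "qvel": joint speeds; "joint_efforts": joint torques, N m; "ee_pos": TCP position; "orientation": TCP orientation; "ft_force": force on the tool from outside, world axes, zero at the start; "torque": the same for the moment, N m; "gripper_width": opening from 0.0 (shut) to 1.0 (fully open); "grip_force": force on a finger pad.
Only numpy, scipy, OpenCV 4.12 (cv2) and the standard library are available. Lean on these libraries where they do the work, as an engineer would, in place of code of your own. Each camera call takes 0.05 s, during which the arm holds its last target. There are 200 camera calls.

TASK

Get the flat steel bar in the drill jig ready for drilling, only by pushing with the fingertips. Push on the bar's free end until its other end butts against the end stop, then push the arm of the cam lever round, counterclockwise seen from above, until it stops at its pin and the cam holds the bar tight against the fence. Do not grip the bar or the lever and do not lift the bar; leave the loose nut, punch and bolt where they lie.

Things in the scene. Friction and masses are not known exactly. Their poses are not given: they have to be found in the camera images.
- jig: Drill jig, fixed: grey steel base plate 120 x 200 x 16 mm (its x -60..60, y -103..97 mm) with fence, end stop, bush bridge and cam lever. Origin on its underside at bench height, z up. The bar's channel runs along its y, end stop at the +y end (robot's left at zero yaw). On the channel's -x side two 8 mm pins, 12 mm tall, leave the bar 2.5 mm side play. The lever's 8 mm stop pin rises to z 43 mm.
- jig_stop (a point): Centre of the end stop's contact face (bright button), jig frame (20, 75, 22) mm. The bar is home when its head end meets this face. Axes as the jig.
- bar: The blank: rusty flat steel bar 40 x 190 x 10 mm (x, y, z), about 0.6 kg, loose, lying flat on the jig plate (z 16..26 mm), friction about 0.6. Origin: centre of its underside; +y along its length toward the end stop. It starts 25 to 60 mm short of the stop. Its tail overhangs the plate's -y edge by 12 mm when home and 37 to 72 mm at the start.
- bar_head (a point): Middle of the bar's head end face (the end toward the stop), half way up its thickness. Axes as the bar.
- bar_tail (a point): Middle of the bar's free tail end face (the end to push on, toward the stop), half way up its thickness. Axes as the bar.
- cam (a joint): Angle of the cam lever about its upright pivot: 0 open, 1.9 rad locked at its stop; grows counterclockwise from above; starts at 0 to 0.5. At q the arm points (2.732 + q) rad from the jig's +x toward its +y: toward the robot when open, along the jig's -y when locked. Stays where left; drag 0.1 N m; its eccentric meets the bar from about 0.8 on, squeezes it from 1.45 (up to 1 N m); self-locking.
- cam_pivot (a point): Point on the lever's pivot axis, 40 mm above the bench, jig frame (-23.6, -5, 40) mm. Axes as the jig.
- lever_arm (a point): Point on the lever arm's centre line 90 mm from the pivot axis, 45 mm above the bench: a good place to push. The arm is a round rod 12 mm thick, clear from 20 to 103 mm out, rising from 40 to 47 mm height. Frame: x outward along the arm, y the way it must be pushed.
- lever_ball (a point): Centre of the black ball knob (28 mm) at the end of the arm, 122 mm from the pivot axis and 48 mm above the bench.
- nut: Bystander: loose grey hex nut, 36 x 41 x 19 mm, lying flat on the bench by the jig's stop end. Origin: centre of its underside.
- punch: Bystander: loose rusty drift punch, 13 x 150 x 13 mm (long along its y), lying on the bench behind the fence. Origin: centre of its underside.
- bolt: Bystander: loose grey hex bolt, 27 x 71 x 24 mm (long along its y), lying on the bench near the far stop-end corner of the jig. Origin: centre of its underside.
- jig_fence (a point): Middle of the fence's inner face, jig frame (40, 0, 24) mm. The dark fence bar, 18 mm wide and 16 mm above the plate, runs along the +x side of the channel, away from the robot; the cam presses the bar against it. Axes as the jig.
- jig_bush (a point): Top of the bright drill bush, jig frame (20, 42, 55) mm. It sits in a dark bridge, 66 x 34 x 10 mm, that overhangs the head end of the bar's path from the fence (y 25..59, z 40..50 mm); nothing needs doing here. Axes as the jig.
Not all that is in view belongs to the job. What is shaped like the bar but orange is not meant.

How it is judged (in metres and radians):
On the way, in this order (a step that is already met when the one before it is completed fails the run):
1. the bar is pushed home: its head within 2 mm of the end stop, the cam not yet clamping (y of bar_head in the frame of jig_stop above -0.002 m and value of joint cam below 1 rad), for 0.2 s.
2. the cam lever is locked: at least 1.75 rad round (value of joint cam above 1.75 rad), for 0.2 s.
At the end, for the whole second after the job is handed in: The bar lies flat in the jig, its head within 2 mm of the end stop and its side within 1.5 mm of the fence over its whole length; the cam lever is at 1.75 rad or more and the cam presses on the bar with more than 15 N; all at rest (y of bar_head in the frame of jig_stop above -0.002 m and x of each of bar_head, bar_tail in the frame of jig_stop above -0.0015 m and z of bar in the frame of jig below 0.018 m and value of joint cam above 1.75 rad and contact force between cam and bar above 15 N and linear speed of bar below 0.01 m/s); the robot touches nothing.
It fails at once if the bar is lifted off the jig plate by more than 8 mm or tilted more than 0.12 rad (z of bar in the frame of jig above 0.024 m or angle between bar's own z axis and vertical above 0.12 rad).
It fails at once if a bystander is moved more than 15 mm (distance of any of nut, punch, bolt from where it was at the start of the episode above 0.015 m).
It fails at once if the bar is gripped: the fingers straddle it and touch it (contact force between the fingers and bar above 1 N and y of the grasp point in the frame of bar above -0.085 m and z of the grasp point in the frame of bar below 0.05 m).
It fails at once if the lever's arm or knob is gripped between the fingers (contact force between the fingers and cam above 2 N and (distance between the grasp point and lever_ball below 0.012 m or (y of the grasp point in the frame of lever_arm between -0.005 and 0.005 m and z of the grasp point in the frame of lever_arm between -0.02 and 0.02 m and x of the grasp point in the frame of lever_arm between -0.08 and 0.03 m))).
It also fails if it takes over 48 s, if anything falls off the work surface, if the arm or the gripper's body presses on something with over 40 N, if the wrist force passes 120 N, or if a joint passes its speed limit or range.

## Working session

There is one attempt and no reset: what is moved stays moved. The work goes in short steps, Python scripts to look and compute and a tool call to move; the robot and the scene stay as the last step left them, time stands still between calls to the robot, and variables do not carry over. Pictures are saved under pics/ and viewed, at most 10 in all, crops included, and the job is handed in when it is done.

Besides the shell and the picture viewer there is one more tool, called as name([rows], argument=value, ...), one row to a line, values as JSON. step_arm: Moves the arm, as the interface text tells. Its arguments: {"type":"object","properties":{"series":{"type":"array"}},"required":["series"]}

```bash
mkdir -p pics
cat > h.py <<'E'
import numpy as np, cv2
from workcell import bot
def snap(name,fn=None):
    im=bot.get_image(name)
    if fn: cv2.imwrite('pics/'+fn,cv2.cvtColor(np.array(im['frame'],np.uint8),cv2.COLOR_RGB2BGR))
    return im
def ray(im,px):
    K=np.array(im['intrinsics'],float);d=np.array([(px[0]-K[0,2])/K[0,0],(px[1]-K[1,2])/K[1,1]])
    k=im['k1'];s=d.copy()
    for _ in range(30): s=d/(1+k*(s@s))
    R=cv2.Rodrigues(np.array(im['rvec'],float))[0];t=np.array(im['tvec'],float).ravel()
    return -R.T@t, R.T@np.array([s[0],s[1],1])
def atz(im,px,z):
    o,d=ray(im,px);return o+d*(z-o[2])/d[2]
def proj(im,P):
    K=np.array(im['intrinsics'],float);R=cv2.Rodrigues(np.array(im['rvec'],float))[0];t=np.array(im['tvec'],float).ravel()
    c=np.atleast_2d(P)@R.T+t;s=c[:,:2]/c[:,2:];s=s*(1+im['k1']*(s**2).sum(1,keepdims=True))
    return s*[K[0,0],K[1,1]]+[K[0,2],K[1,2]]
E
python3 - <<'E'
from h import *
np.set_printoptions(precision=1,suppress=True)
print(bot.state())
Z=dict(jig=20,bar=26,lever_arm=45,lever_ball=48,jig_bush=55,jig_stop=22,bar_tail=21,bar_head=21,cam_pivot=40,nut=10,punch=6,bolt=10)
for c in('top','scene'):
    im=snap(c,c+'0.png')
    for n,z in Z.items():
        for r in bot.boxes_of(c,n)[:3]:
            px=np.array(r['at'])*[640,400];print(c,n,round(r['confidence'],2),px,atz(im,px,z))
E
```

```text
{'time_s': 0.0, 'joint_pos': array([-1.4,  0.1,  1.7,  0. ,  1.4, -0.1]), 'qvel': array([-0., -0.,  0., -0.,  0.,  0.]), 'joint_efforts': array([  0. , -41.8, -36. ,   0.1,   0. ,  -0. ]), 'ee_pos': array([ 192.4, -620.3,  235.4]), 'orientation': array([ 1. ,  0.1, -0. , -0. ]), 'ft_force': array([ 0.3, -0.3, -0.6]), 'torque': array([ 0. , -0. , -0.1]), 'grip_force': 0.0, 'gripper_width': 0.9982737152961}
top jig 0.59 [296.3 172.5] [585.  101.6  20. ]
top bar 0.92 [396.3 256. ] [ 376.5 -138.5   26. ]
top bar 0.89 [439.1 143.9] [ 647.9 -252.    26. ]
top bar 0.56 [331.1 160. ] [613.7  14.4  26. ]
top lever_arm 0.77 [295.6 194.1] [528.8 101.2  45. ]
top lever_arm 0.67 [332.9 161.4] [606.8   9.7  45. ]
top lever_ball 0.72 [298.3 194.7] [527.   94.5  48. ]
top jig_bush 0.87 [292.5 173.9] [576.7 107.3  55. ]
top jig_stop 0.72 [296.9 174.7] [579.3 100.   22. ]
top bar_tail 0.95 [437.  142.2] [ 653.5 -248.3   21. ]
top bar_tail 0.58 [395.8 255.8] [ 376.6 -138.1   21. ]
top bar_tail 0.56 [332.8 159.5] [615.8  10.1  21. ]
top bar_head 0.87 [395.2 258.4] [ 370.4 -136.5   21. ]
top bar_head 0.8
[... 695 characters left out ...]
55. ]
scene jig_stop 0.75 [342.8 239.6] [601.5 105.6  22. ]
scene jig_stop 0.66 [373.9 295. ] [711.1 236.2  22. ]
scene bar_tail 0.93 [307.2 229.9] [615.    9.6  21. ]
scene bar_tail 0.87 [300.3 158.3] [ 384.6 -138.4   21. ]
scene bar_tail 0.84 [215.  209.6] [ 669.4 -247.1   21. ]
scene bar_head 0.76 [304.9 226.5] [608.  -1.  21.]
scene bar_head 0.65 [299.4 158.8] [ 387.7 -139.8   21. ]
scene bar_head 0.62 [213.5 210.1] [ 672.6 -249.6   21. ]
scene cam_pivot 0.63 [344.9 241.9] [617.6 118.1  40. ]
scene nut 0.58 [402.  256.1] [571.9 256.6  10. ]
scene nut 0.21 [347.  220.4] [530.8  85.7  10. ]
scene punch 0.85 [306.9 266.5] [705.4  57.    6. ]
scene bolt 0.73 [373.2 292.1] [698.4 230.4  10. ]
```

Run:
```python
import cv2
a=cv2.imread('pics/top0.png')[90:240,200:360];cv2.imwrite('pics/topc.png',cv2.resize(a,None,fx=4,fy=4,interpolation=2)[:600,:640])
```

```text
(no output)
```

View pics/topc.png

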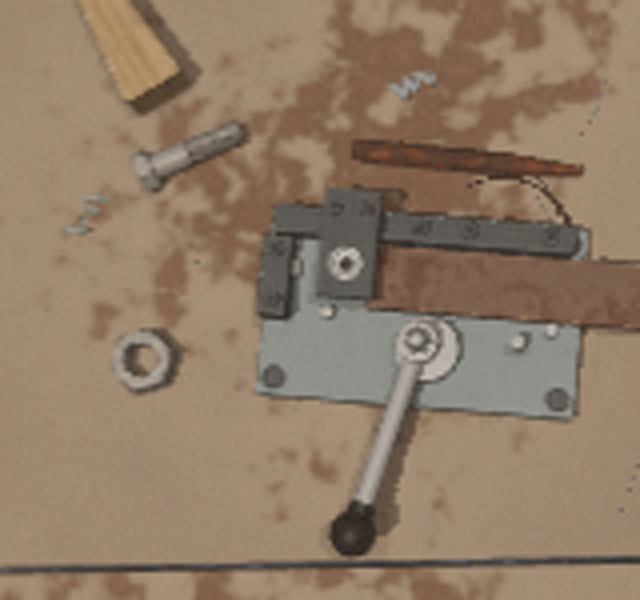

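View pics/scene0.png

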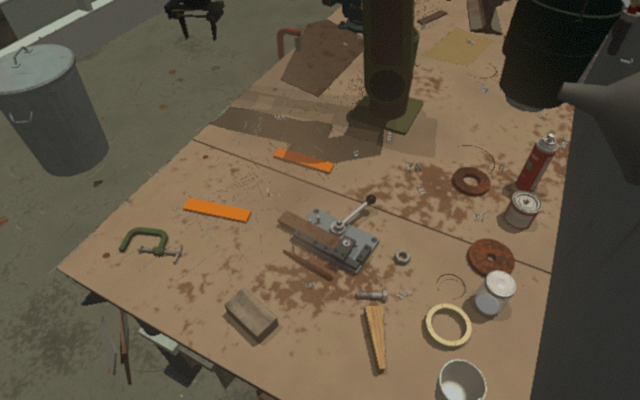

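The top crop shows the jig with the bush at about (345,263) in the crop, the pivot at (418,341), the ball at (354,530), and the bar's tail running past the right edge. The scene view shows two orange decoys well away from the jig. Next I'll fit the jig pose.

Run:
```python
from h import *
from scipy.optimize import least_squares
np.set_printoptions(precision=1,suppress=True)
im=bot.get_image('top')
C=lambda x,y:np.array([200+x/4,90+y/4])
obs=[((20,42,55),C(345,263)),((-23.6,-5,50),C(418,341)),((-60,97,16),C(258,393)),((-60,-103,16),C(574,414)),((60,-103,16),C(590,230)),((58,-103+6,32),C(585,232))][:5]
P=np.array([o[0] for o in obs],float);U=np.array([o[1] for o in obs])
def w(p,Q):
    c,s=np.cos(p[2]),np.sin(p[2]);Q=np.atleast_2d(Q);return np.c_[p[0]+c*Q[:,0]-s*Q[:,1],p[1]+s*Q[:,0]+c*Q[:,1],Q[:,2]]
r=least_squares(lambda p:(proj(im,w(p,P))-U).ravel(),[600,90,0],x_scale=[100,100,1]);p=r.x
print(p,r.fun.reshape(-1,2));np.save('jig.npy',p)
b=atz(im,C(354,530),48);pv=w(p,[-23.6,-5,40])[0]
d=b-pv;print('ball',b,'pivot',pv,'len',np.hypot(d[0],d[1]),'q',(np.arctan2(d[1],d[0])-p[2]-2.732)%(2*np.pi))
f=im['frame'];a=cv2.cvtColor(np.array(f,np.uint8),cv2.COLOR_RGB2BGR)
cv2.imwrite('pics/tail.png',cv2.resize(a[130:200,270:400],None,fx=6,fy=6,interpolation=2))
```

```text
[597.9  81.3  -0.1] [[ 0.3 -0.2]
 [ 0.1 -0.1]
 [-0.6  0.2]
 [ 0.3  0.8]
 [-0.2 -0.7]]
ball [460.6 118.6  48. ] pivot [573.9  78.5  40. ] len 120.17599654916303 q 0.16258192451879205
```

View pics/tail.png

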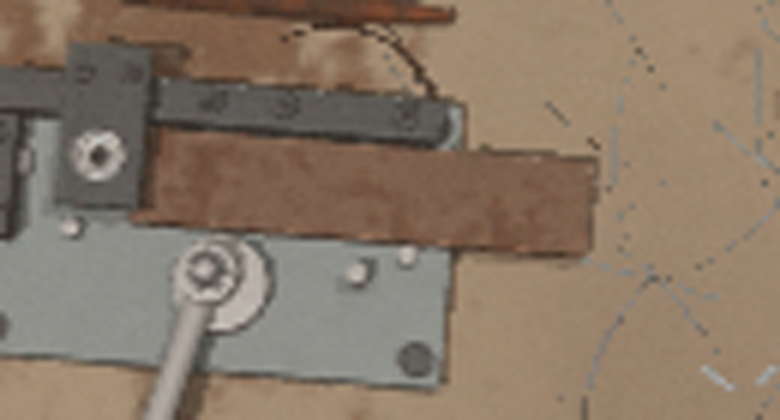

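The tail corners are at crop (598,158) and (588,255), which are full-picture (369.7,156.3) and (368,172.5). The fit is consistent: arm length 120 against 122, and cam angle about 0.16.

```bash
cat >> h.py <<'E'
from scipy.spatial.transform import Rotation as Ro
def w(p,Q):
    c,s=np.cos(p[2]),np.sin(p[2]);Q=np.atleast_2d(Q).astype(float);return np.c_[p[0]+c*Q[:,0]-s*Q[:,1],p[1]+s*Q[:,0]+c*Q[:,1],Q[:,2]]
def inv(p,X):
    c,s=np.cos(p[2]),np.sin(p[2]);X=np.atleast_2d(X);d=X[:,:2]-p[:2];return np.c_[c*d[:,0]+s*d[:,1],-s*d[:,0]+c*d[:,1],X[:,2]]
def rep():
    s=bot.state();R=Ro.from_quat(s['orientation']).as_matrix();p=np.load('jig.npy')
    print('t',s['time_s'],'tcp',s['ee_pos'],'jig',inv(p,s['ee_pos']),'F',s['ft_force'],'w',s['gripper_width'])
    return s,R,p
def go(target,R,x):  # shift in tool axes (m) to world target mm
    return R.T@(np.array(target)-x)/1000
E
python3 - <<'E'
from h import *
np.set_printoptions(precision=4,suppress=True)
s,R,p=rep();print(p,R)
im=bot.get_image('top')
T=np.array([atz(im,(369.7,156.3),26),atz(im,(368,172.5),26)]);print(T,inv(p,T))
for y in(-195,):
  for z in(150,34):
    t=w(p,[20,y,z])[0];print(t,go(t,R,s['ee_pos']))
jx=np.array([np.cos(p[2]),np.sin(p[2]),0]);print('jigx in tool',R.T@jx)
E
```

```text
t 1.35 tcp [ 192.5517 -620.8064  236.6464] jig [[-338.6706 -736.6168  236.6464]] F [-0.8135  0.6353 -0.3058] w 0.9976567201688533
[597.887   81.337   -0.0926] [[ 0.9551  0.2963 -0.    ]
 [ 0.2963 -0.9551  0.    ]
 [-0.     -0.     -1.    ]]
[[620.9455 -81.24    26.    ]
 [580.6401 -76.0276  26.    ]] [[  37.9934 -159.7481   26.    ]
 [  -2.6214 -158.2852   26.    ]]
[ 599.7694 -114.6769  150.    ] [ 0.5389 -0.3627  0.0867]
[ 599.7694 -114.6769   34.    ] [ 0.5389 -0.3627  0.2027]
jigx in tool [ 0.9236  0.3833 -0.    ]
```

step_arm([
  [[0, 0.539, -0.363, 0.087, 22.5], [0, 0.539, -0.363, 0.087, 22.5], [0, 0.539, -0.363, 0.087, 22.5], [0, 0.539, -0.363, 0.087, 22.5], [0, 0.539, -0.363, 0.087, 22.5], [0, 0.539, -0.363, 0.087, 22.5], [0, 0.539, -0.363, 0.087, 22.5], [0, 0.539, -0.363, 0.087, 22.5], [0, 0.539, -0.363, 0.087, 22.5], [0, 0.539, -0.363, 0.087, 22.5], [0, 0.539, -0.363, 0.087, 22.5], [0, 0.539, -0.363, 0.087, 22.5]],
])

```text
time_s: 2.6
ee_pos: [566.4, -155.6, 157.1]
orientation: [0.999, -0.046, 0.0, 0.0]
ft_force: [-0.3, -0.9, 0.3]
gripper_width: 0.053
grip_force: 0.0
```

Run:
```python
from h import *
np.set_printoptions(precision=4,suppress=True)
s,R,p=rep();print(R)
for z in(150,34): print(go(w(p,[20,-195,z])[0],R,s['ee_pos']))
```

```text
t 2.6 tcp [ 566.3727 -155.5773  157.1245] jig [[  -9.4716 -238.8133  157.1245]] F [-0.3189 -0.8747  0.2949] w 0.05333997561315844
[[ 0.9958 -0.0916  0.0007]
 [-0.0916 -0.9958 -0.0004]
 [ 0.0008  0.0003 -1.    ]]
[ 0.0295 -0.0438  0.0071]
[ 0.0294 -0.0438  0.1231]
```

step_arm([
  [[0, 0.025, -0.037, 0.03, 0], [0, 0.025, -0.037, 0.07, 0], [0, 0.025, -0.037, 0.11, 0], [0, 0.025, -0.037, 0.12, 0], [0, 0.025, -0.037, 0.12, 0]],
])

```text
time_s: 3.1
ee_pos: [592.0, -122.4, 35.1]
orientation: [0.999, -0.046, -0.002, -0.001]
ft_force: [-0.2, 0.5, -0.2]
gripper_width: 0.004
grip_force: 0.0
```

Run:
```python
from h import *
np.set_printoptions(precision=2,suppress=True)
s,R,p=rep()
im=snap('wrist','w1.png');T=np.array(im['T_tool_cam']);print(T)
```

```text
t 3.1 tcp [ 591.99 -122.44   35.12] jig [[  12.97 -203.45   35.12]] F [-0.23  0.5  -0.21] w 0.003906131847636614
[[  -0.     -0.97   -0.26   74.37]
 [   1.     -0.     -0.      1.08]
 [   0.     -0.26    0.97 -148.44]
 [   0.      0.      0.      1.  ]]
```

View pics/w1.png

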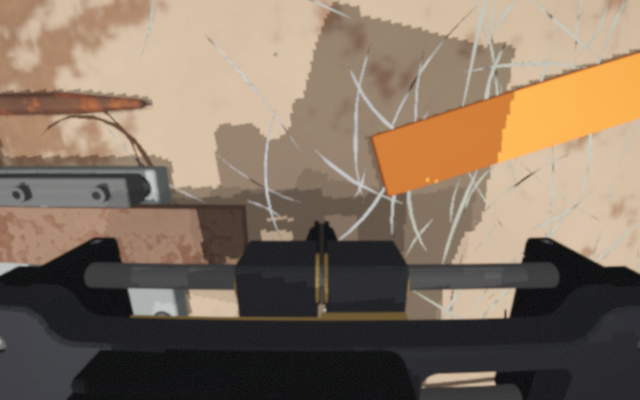

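The wrist view shows the bar's tail end at column 246 with its far corner near (246,206), to the left of the closed fingers. I'll check that corner against the jig frame.

Run:
```python
from h import *
np.set_printoptions(precision=2,suppress=True)
s,R,p=rep()
im=bot.get_image('wrist');T=np.array(im['T_tool_cam'])
A=np.eye(4);A[:3,:3]=R;A[:3,3]=s['ee_pos'];M=np.linalg.inv(A@T)
im['rvec']=cv2.Rodrigues(M[:3,:3])[0];im['tvec']=M[:3,3]
for px,z in(((246,206),26),((165,168),16),((165,205),16)): print(inv(p,atz(im,px,z)))
for y in (-174,-127):print(go(w(p,[20,y,34])[0],R,s['ee_pos']))
```

```text
t 3.15 tcp [ 593.69 -123.15   37.49] jig [[  14.73 -204.     37.49]] F [ 0.46 -0.72  1.15] w 0.0050324557154808715
[[  40.15 -160.17   26.  ]]
[[  61.56 -108.45   16.  ]]
[[  37.68 -104.98   16.  ]]
[ 0.01 -0.03  0.  ]
[ 0.01 -0.08  0.  ]
```

step_arm([
  [[0, 0.005, -0.015, 0.002, 0], [0, 0.005, -0.024, 0.002, 0], [0, 0.005, -0.029, 0.002, 0], [0, 0.005, -0.034, 0.002, 0], [0, 0.005, -0.039, 0.002, 0], [0, 0.005, -0.044, 0.002, 0], [0, 0.005, -0.05, 0.002, 0], [0, 0.005, -0.056, 0.002, 0], [0, 0.005, -0.062, 0.002, 0], [0, 0.005, -0.067, 0.002, 0], [0, 0.005, -0.07, 0.002, 0], [0, 0.005, -0.07, 0.002, 0]],
])

```text
time_s: 4.4
ee_pos: [605.2, -52.9, 35.2]
orientation: [0.999, -0.046, 0.0, -0.0]
ft_force: [0.9, -2.7, 1.2]
gripper_width: 0.003
grip_force: 1.1
```

Run:
```python
from h import *
np.set_printoptions(precision=2,suppress=True)
rep()
snap('wrist','w2.png')
```

```text
t 4.4 tcp [605.17 -52.93  35.22] jig [[  19.67 -133.02   35.22]] F [ 0.94 -2.72  1.16] w 0.003419351258215033
```

View pics/w2.png

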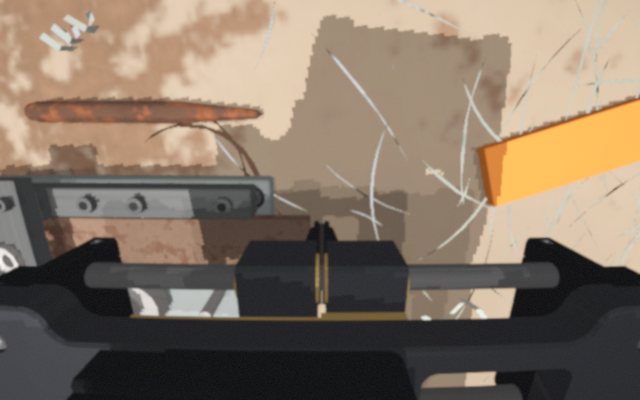

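The tail end now shows at column 310, so the bar is moving, with about 12 mm to go. I'll creep on until the stop pushes back.

step_arm([
  [[0, 0, -0.003, 0, 0], [0, 0, -0.006, 0, 0], [0, 0, -0.008, 0, 0], [0, 0, -0.01, 0, 0], [0, 0, -0.01, 0, 0]],
])

```text
time_s: 4.95
ee_pos: [605.9, -43.3, 35.1]
orientation: [0.999, -0.046, 0.0, -0.0]
ft_force: [0.0, -4.6, 2.9]
gripper_width: 0.007
grip_force: 2.0
```

step_arm([
  [[0, 0, -0.001, 0, 0], [0, 0, -0.002, 0, 0], [0, 0, -0.003, 0, 0], [0, 0, -0.003, 0, 0]],
])

```text
time_s: 5.35
ee_pos: [606.2, -40.6, 35.1]
orientation: [0.999, -0.046, 0.0, 0.0]
ft_force: [0.8, -5.1, 2.3]
gripper_width: 0.005
grip_force: 2.4
```

step_arm([
  [[0, 0, -0.001, 0, 0], [0, 0, -0.002, 0, 0], [0, 0, -0.003, 0, 0], [0, 0, -0.003, 0, 0]],
])

```text
time_s: 5.75
ee_pos: [606.3, -40.0, 35.2]
orientation: [0.999, -0.046, -0.0, 0.002]
ft_force: [-1.2, -12.5, 2.4]
gripper_width: 0.005
grip_force: 6.5
```

step_arm([
  [[0, 0, -0.001, 0, 0], [0, 0, -0.002, 0, 0], [0, 0, -0.002, 0, 0], [0, 0, -0.002, 0, 0]],
])

```text
time_s: 6.15
ee_pos: [606.3, -39.9, 35.2]
orientation: [0.999, -0.045, -0.0, 0.004]
ft_force: [-1.8, -19.2, 2.9]
gripper_width: 0.003
grip_force: 9.5
```

The bar is against the stop: motion ceased at 19 N, and TCP y of about -120 matches a tail at -115. Next are the lever waypoints.

Run:
```python
from h import *
np.set_printoptions(precision=3,suppress=True)
s,R,p=rep();x0=s['ee_pos']
def c(q,r=85,ex=0,z=54):
    a=2.732+q;u=np.array([np.cos(a),np.sin(a)]);n=np.array([-u[1],u[0]])
    h=6+10*abs(n[0])+6*abs(n[1])+ex
    return np.r_[np.array([-23.6,-5])+r*u-h*n,z]
S=c(.16,ex=18)
print('start up',go(w(p,np.r_[S[:2],110])[0],R,x0))
s0=w(p,S)[0]
for q in [.16,.3,.45,.6,.75,.9,1.05,1.2,1.35,1.5,1.6,1.7,1.8,1.85,1.9,1.93]: print(q,c(q),go(w(p,c(q))[0],R,s0))
```

```text
t 6.15 tcp [606.316 -39.878  35.195] jig [[  19.602 -119.916   35.195]] F [ -1.778 -19.239   2.949] w 0.00348775553755422
start up [-0.117 -0.167 -0.076]
0.16 [-102.438   29.837   54.   ] [-0.004  0.017  0.   ]
0.3 [-106.662   17.276   54.   ] [-0.009  0.03   0.   ]
0.45 [-109.031    3.955   54.   ] [-0.011  0.043  0.   ]
0.6 [-109.673   -7.552   54.   ] [-0.012  0.055  0.   ]
0.75 [-108.729  -19.245   54.   ] [-0.011  0.067  0.001]
0.9 [-106.119  -30.917   54.   ] [-0.008  0.078  0.001]
1.05 [-101.788  -42.329   54.   ] [-0.004  0.09   0.001]
1.2 [-95.716 -53.213  54.   ] [0.002 0.1   0.001]
1.35 [-87.933 -63.28   54.   ] [0.01  0.111 0.001]
1.5 [-78.525 -72.227  54.   ] [0.019 0.12  0.001]
1.6 [-71.42  -77.422  54.   ] [0.026 0.125 0.001]
1.7 [-63.717 -81.901  54.   ] [0.034 0.129 0.001]
1.8 [-55.49  -85.586  54.   ] [0.042 0.133 0.001]
1.85 [-51.205 -87.108  54.   ] [0.047 0.134 0.001]
1.9 [-46.822 -88.405  54.   ] [0.051 0.136 0.001]
1.93 [-44.15  -89.072  54.   ] [0.054 0.136 0.001]
```

step_arm([
  [[0, 0, 0.006, 0, 0], [0, 0, 0.02, 0, 0], [0, 0, 0.025, -0.04, 0], [0, 0, 0.025, -0.075, 0], [0, 0, 0.025, -0.075, 0]],
])

```text
time_s: 6.65
ee_pos: [607.8, -61.0, 115.8]
orientation: [0.999, -0.046, 0.005, -0.0]
ft_force: [0.7, -0.0, 0.7]
gripper_width: 0.002
grip_force: 0.0
```

step_arm([
  [[0, -0.118, -0.19, 0, 0], [0, -0.118, -0.19, 0, 0], [0, -0.118, -0.19, 0, 0], [0, -0.118, -0.19, 0, 0], [0, -0.118, -0.19, 0, 0], [0, -0.118, -0.19, 0, 0], [0, -0.118, -0.19, 0, 0]],
])

```text
time_s: 7.35
ee_pos: [503.6, 139.8, 109.3]
orientation: [0.999, -0.045, -0.001, -0.0]
ft_force: [-0.2, -0.6, 0.2]
gripper_width: 0.003
grip_force: 0.0
```

Run:
```python
from h import *
np.set_printoptions(precision=3,suppress=True)
s,R,p=rep()
print(R, go(w(p,[-98,47,54])[0],R,s['ee_pos']))
im=snap('wrist','w3.png')
```

```text
t 7.35 tcp [503.647 139.759 109.261] jig [[-99.238  49.457 109.261]] F [-0.152 -0.565  0.156] w 0.0033015093401971528
[[ 0.996 -0.09  -0.001]
 [-0.09  -0.996  0.   ]
 [-0.001 -0.    -1.   ]] [0.001 0.002 0.055]
```

View pics/w3.png

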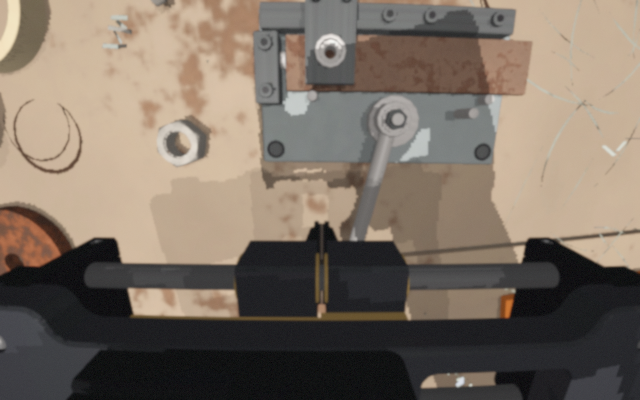

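The wrist view shows the bar's head at the stop button (near column 285) and the lever rod ending near (357,235), to the right of the fingers at column 321. It is safe to descend on the rod's +y side.

step_arm([
  [[0, 0, 0, 0.03, 0], [0, 0, 0, 0.055, 0], [0, 0, 0, 0.055, 0]],
])

```text
time_s: 7.7
ee_pos: [501.6, 137.7, 51.1]
orientation: [0.999, -0.047, -0.004, 0.001]
ft_force: [-0.2, -0.4, -1.1]
gripper_width: 0.003
grip_force: 0.0
```

step_arm([
  [[0, -0.003, 0.012, 0, 0], [0, -0.006, 0.022, 0, 0], [0, -0.008, 0.032, 0, 0], [0, -0.01, 0.045, 0, 0], [0, -0.011, 0.057, 0, 0], [0, -0.01, 0.069, 0, 0], [0, -0.007, 0.08, 0, 0], [0, -0.003, 0.092, 0, 0], [0, -0.003, 0.092, 0, 0]],
])

```text
time_s: 8.6
ee_pos: [493.0, 46.5, 54.9]
orientation: [0.999, -0.047, -0.0, 0.001]
ft_force: [-0.4, -0.0, 0.3]
gripper_width: 0.008
grip_force: 0.0
```

Run:
```python
from h import *
np.set_printoptions(precision=3,suppress=True)
s,R,p=rep()
snap('wrist','w4.png')
```

```text
t 8.6 tcp [492.976  46.478  54.934] jig [[-101.238  -44.411   54.934]] F [-0.423 -0.028  0.254] w 0.008316209682970359
```

View pics/w4.png

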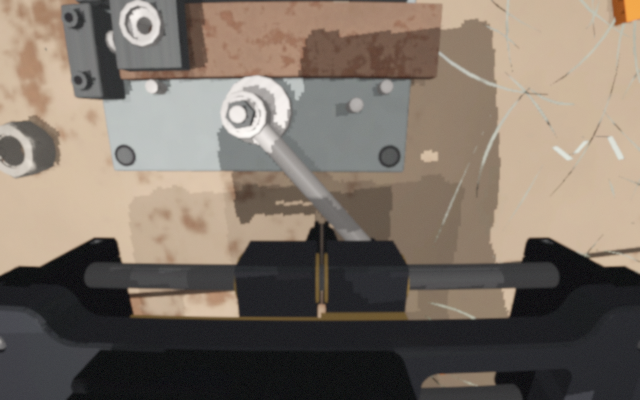

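The lever has swung to about 45° across the plate, with the fingers on its trailing side. Continuing round.

step_arm([
  [[0, 0.006, 0.009, 0, 0], [0, 0.014, 0.019, 0, 0], [0, 0.023, 0.028, 0, 0], [0, 0.03, 0.033, 0, 0], [0, 0.038, 0.038, 0, 0], [0, 0.046, 0.041, 0, 0], [0, 0.05, 0.043, 0, 0], [0, 0.05, 0.043, 0, 0]],
])

```text
time_s: 9.45
ee_pos: [537.9, 0.8, 54.2]
orientation: [0.999, -0.046, -0.002, -0.001]
ft_force: [-3.3, 4.0, 1.1]
gripper_width: 0.004
grip_force: 2.0
```

step_arm([
  [[0, 0.002, 0.001, 0, 0], [0, 0.004, 0.002, 0, 0], [0, 0.005, 0.002, 0, 0], [0, 0.005, 0.002, 0, 0]],
])

```text
time_s: 9.85
ee_pos: [540.8, -0.7, 54.0]
orientation: [0.999, -0.046, -0.004, -0.001]
ft_force: [-9.6, 7.4, 6.6]
gripper_width: 0.004
grip_force: 5.3
```

step_arm([
  [[0, 0.003, 0.0005, 0, 0], [0, 0.006, 0.001, 0, 0], [0, 0.008, 0.001, 0, 0], [0, 0.008, 0.001, 0, 0]],
])

```text
time_s: 10.25
ee_pos: [541.7, -0.9, 53.7]
orientation: [0.999, -0.046, -0.014, -0.002]
ft_force: [-34.5, 11.0, 27.9]
gripper_width: 0.005
grip_force: 18.7
```

Run:
```python
from h import *
np.set_printoptions(precision=3,suppress=True)
s,R,p=rep()
snap('wrist','w5.png')
```

```text
t 10.25 tcp [541.722  -0.897  53.73 ] jig [[-48.32  -87.075  53.73 ]] F [-34.506  10.984  27.874] w 0.004879741190814144
```

View pics/w5.png

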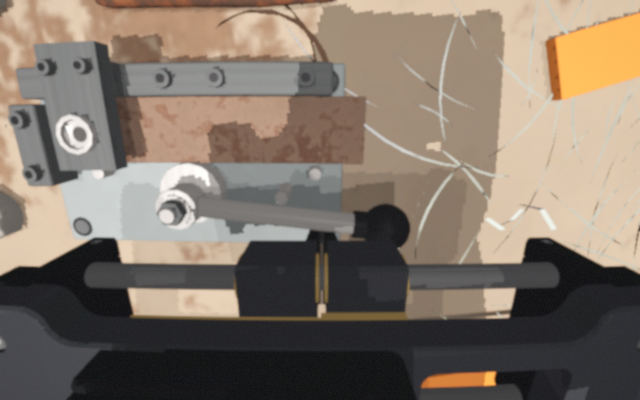

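The lever now lies along the jig's -y, running from (190,200) to the ball at (385,228), and 34 N no longer moves it, so it is at its pin. Backing away and checking.

step_arm([
  [[0, -0.015, 0, 0, 0], [0, -0.045, 0, 0, 0], [0, -0.06, 0, -0.03, 0], [0, -0.08, 0, -0.08, 0], [0, -0.11, 0, -0.13, 0], [0, -0.11, 0, -0.13, 0], [0, -0.11, 0, -0.13, 0]],
])

```text
time_s: 11.0
ee_pos: [443.3, 5.9, 188.0]
orientation: [0.999, -0.046, 0.003, 0.001]
ft_force: [0.0, -0.3, 0.6]
gripper_width: 0.002
grip_force: 0.0
```

Run:
```python
from h import *
np.set_printoptions(precision=3,suppress=True)
s,R,p=rep()
im=bot.get_image('wrist');T=np.array(im['T_tool_cam'])
a=cv2.cvtColor(np.array(im['frame'],np.uint8),cv2.COLOR_RGB2BGR);cv2.imwrite('pics/w6.png',a[:240])
t=snap('top','t6.png')
a=cv2.imread('pics/t6.png')[125:205,260:380];b=cv2.resize(a,None,fx=5.3,fy=5.3,interpolation=2)[:340,:640]
cv2.imwrite('pics/c6.png',np.vstack([cv2.imread('pics/w6.png'),b[:, :640]]))
```

```text
t 11.0 tcp [443.343   5.874 187.957] jig [[-146.903  -89.431  187.957]] F [ 0.036 -0.33   0.601] w 0.0020597670156508436Traceback (most recent call last):
  File "<stdin>", line 8, in <module>
    return _nx.concatenate(arrs, 0, dtype=dtype, casting=casting)
           ~~~~~~~~~~~~~~~^^^^^^^^^^^^^^^^^^^^^^^^^^^^^^^^^^^^^^^
ValueError: all the input array dimensions except for the concatenation axis must match exactly, but along dimension 1, the array at index 0 has size 640 and the array at index 1 has size 636
```

Run:
```python
import cv2,numpy as np
a=cv2.resize(cv2.imread('pics/t6.png')[125:205,260:380],(640,340),interpolation=2)
cv2.imwrite('pics/c6.png',np.vstack([cv2.imread('pics/w6.png'),a]))
```

```text
(no output)
```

View pics/c6.png

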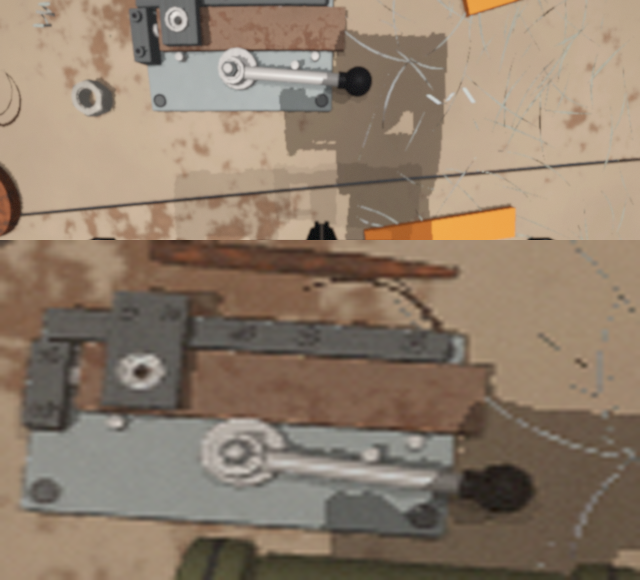

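The lever rests against its stop pin, the bar lies along the fence, and the head is at the stop button. I'll do a numeric check of the tail corners, at full-picture (351.9,154.9) and (348.5,170.4), before handing in.

Run:
```python
from h import *
np.set_printoptions(precision=3,suppress=True)
p=np.load('jig.npy');im=bot.get_image('top')
for px in((351.9,154.9),(348.5,170.4)): print(inv(p,atz(im,px,26)))
b=inv(p,atz(im,(260+502*120/640,125+(488-240)*80/340),48))[0];print(b,np.arctan2(b[1]+5,b[0]+23.6)%(2*np.pi)-2.732)
```

```text
[[  38.392 -115.691   26.   ]]
[[  -0.866 -110.077   26.   ]]
[ -34.584 -125.375   48.   ] 1.8893957338054133
```

Tail at about -113 to -115 (home is -115) and cam at about 1.89 rad. Handing in.

```bash
python3 -c "
from workcell import bot
print(bot.finish_job())"
```

```text
the job is handed in; nothing more can be done
None
```

I pushed the bar home against the end stop, turned the cam lever round to its pin (about 1.89 rad), backed the robot clear and handed in the job; no verdict was returned, and I couldn't measure the cam's clamping force.

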